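# Slide the wet saucer up onto the sloping drip board

## Task

The plate slots of the dish rack are full, so put the saucer to drain on the sloping ribbed drip board at the end of the rack: slide it along the plywood and up the slope until it lies flat on the ribs with no part of it hanging over the board's lower edge or its sides. It is wet and slippery, so slide it and do not lift it, leave it lying there by itself, and leave the mug, the ladle and the chopsticks where they are.

Things in the scene. Friction and masses are not known exactly. Their poses are not given: they have to be found in the camera images.
- saucer: White ceramic saucer, right way up on the plywood, the only loose round dish there. Rim 152 mm across (its widest part, 19 mm above its underside: push here), flat foot 80 mm across, wall 5 mm, 13 mm deep inside, 0.17 to 0.34 kg. Origin at the centre of its underside, z up; yaw means nothing. Slides when pushed, stays where it is left, on the slope too.
- drip_board: Fixed turquoise drip board at the rack's end: ribbed plane 200 x 200 mm rising at 9 degrees (0.157 rad) from plywood to rack; the rib tops, running up the slope, form one smooth plane. Origin at that plane's centre, y up the slope, x level across it, z normal to it. Beads 6 mm wide, 5 mm high run along both sides (x = +-0.097); the saucer's rim passes above them.
- board_low (a point): Middle of the drip board's lower edge (board y = -0.100), which is feathered flush with the plywood top: no step to climb.
- board_lip (a point): Middle of the drip board's upper edge (board y = +0.100), at the rib plane. A lip 22 mm high stands here and stops the saucer's rim when the saucer's origin is at board y = +0.024.
- strip: Fixed plywood strip, 420 mm wide (x), 950 mm long (y from -0.530 to +0.420), 12 mm thick, on two battens; flat top 36 mm above the table. Origin at table level straight below the drip board's origin; y axis along the strip, the level direction up the board's slope. The fixed rack with its upright plates (to 250 mm above the plywood) begins at y = +0.108.
- mug: Steel mug, 76 mm across, 85 mm high, upright on the strip beside the drip board on its far side (strip x about +0.155). Origin at the centre of its underside. Bystander.
- ladle: Black plastic ladle lying on the strip's far edge (strip x about +0.16), bowl up at the end nearer the rack, 82 mm across and 36 mm high; handle 230 mm long, pointing away from the rack, 41 mm high at most. Origin under the bowl, x axis along the handle. Bystander.
- chopsticks: Two bamboo chopsticks 225 mm long side by side in a white spring clip, 17 mm high, lying along the strip's near edge (strip x about -0.155). Origin at their middle, underneath, x axis along them. Bystander.
There are look-alikes about, which are no part of the job. Of the things shaped like the saucer, the white one is meant.

How it is judged:
By the outcome, as a careful person would: the job done as asked, in the order asked, and still so for the second after the job is handed in, with the robot touching nothing.
It also fails if it takes over 48 s, if anything falls off the work surface, if the arm or the gripper's body presses on something with over 40 N, if the wrist force passes 120 N, or if a joint passes its speed limit or range.

## Robot

A 7-joint arm with a two-finger parallel gripper is mounted at the origin on the work surface. World frame = base frame: x ahead of the robot, y to its left, z up, the work surface at z = 0. Lengths are in m, angles in rad, forces in N, time in s.
With the tool pointing down it reaches from about 0.425 to 0.875 m from the base axis. Payload 8.4 kg.
Tool frame: the origin (TCP) lies at the very end of the fingers, on their centre line; the grasp point (between the pads) lies 19 mm behind it (hold_point_z is the distance from the TCP to the grasp point, in m); z points along the fingers, y is the line along which they close (so a half turn about z gives the same grasp; the last joint's range is limited). The gripper opens to 87 mm and grips with 3 to 60 N. Pads are 19 mm wide; open, the fingers measure 117 mm over their backs; the gripper's body (75 mm by 190 mm) begins 51 mm behind the grasp point.
Start: joints at [-1.306, 0.333, 0.04, 1.465, -0.013, 1.343, -0.059], TCP at [0.231, 0.607, 0.223] pointing down, gripper open.
Joint ranges: [-2.58, 2.58], [-0.38, 2.09], [-1.3, 1.39], [0.25, 2.4], [-1.5, 4.64], [0.08, 2.09], [-2.65, 2.65]. Speed limits (rad/s): [2.22, 2.22, 2.79, 2.79, 3.14, 3.14, 3.14].

## Interface

Orientations are given as a unit quaternion [w, x, y, z].
In Python, from cell import state, camera, finish_job, hold_point_z gives the robot as it stands.
- The arm moves only by the tool creep_tool, called by a JSON object that holds its "fn" and its "kwargs". Schema: {"type":"object","properties":{"deltas":{"type":"object","properties":{"sx":{"type":"array","items":{"type":"number"},"minItems":1,"maxItems":10},"sy":{"type":"array","items":{"type":"number"},"minItems":1,"maxItems":10},"sz":{"type":"array","items":{"type":"number"},"minItems":1,"maxItems":10},"yaw":{"type":"array","items":{"type":"number"},"minItems":1,"maxItems":10}},"additionalProperties":false,"required":["sx","sy","sz","yaw"]},"aperture":{"type":"number"},"only":{"type":"string"},"quiet":{"type":"boolean"},"lines":{"type":"string"}},"required":["deltas"],"additionalProperties":false}. deltas is an object with one list for each field, all of the same length, 1 to 10, a row being the entries at one place: sx, sy, sz (the shift in m), yaw (a turn about the tool's z in rad); each row is the pose to reach, as a shift and turn from the pose commanded when the call began, along the tool's axes at that moment; what a row does not reach only later rows make up. A row lasts 1/8 s, in which the tool goes at most 0.0625 m and 0.188 rad, less where a joint would pass 70% of its speed; a pose out of reach is approached as far as the arm can. aperture is the opening from 0.0 (shut) to 1.0 (fully open), set as the call begins (left out keeps the last). The fingers move at their own pace and stop on an object; the grip force is fixed at half the most. Time passes only in rows, so rows that do not move let the fingers close. The tool returns the time, the measured TCP pose, the force, the opening and the grip force at its end. only (a regular expression) keeps the lines of the reply that match it, lines (a string "A,B") keeps lines A to B, and quiet returns only ok. Input that does not fit is refused with a message, and nothing moves.
- state(): the state, without advancing time (a new reading comes with each control period).
- camera(name): name is "side" or "top" or "wrist"; returns a dict with "img" (400x640x3 uint8, red, green, blue), "intrinsics" (3x3 intrinsics, pixels), "world_from_camera" (4x4, takes a point from camera to world coordinates). Camera axes: x right, y down, z forward; pixel columns grow to the right and rows downward; lengths in m; the calibration is good to about 2 mm. A picture is of the moment at which its call begins. There is no depth.
- finish_job(): hands the job in; it is judged then, once.
The state is a dict: "t": time; "joints": joint angles; "joint_velocities": joint speeds; "joint_efforts": joint torques, N m; "ee_pos": TCP position; "ee_rot": TCP orientation; "force": force on the tool from outside, world axes, zero at the start; "torque": the same for the moment, N m; "gripper_width": opening from 0.0 (shut) to 1.0 (fully open); "gripper_force": force on a finger pad.
Only numpy, scipy, OpenCV 4.12 (cv2) and the standard library are available. Lean on these libraries where they do the work, as an engineer would, in place of code of your own. Each camera call takes 0.05 s, during which the arm holds its last target. There are 200 camera calls.

## Working session

There is one attempt and no reset: what is moved stays moved. The work goes in short steps, Python scripts to look and compute and a tool call to move; the robot and the scene stay as the last step left them, time stands still between calls to the robot, and variables do not carry over. Pictures are saved under pics/ and viewed, at most 10 in all, crops included, and the job is handed in when it is done.

```bash
mkdir -p pics; ls; python3 - <<'E'
from cell import state,camera,hold_point_z
import cv2,numpy as np
np.set_printoptions(precision=4,suppress=True)
s=state();print(s['t'],s['ee_pos'],s['ee_rot'],s['gripper_width'],hold_point_z)
for n in('top','side'):
    c=camera(n);cv2.imwrite(f'pics/{n}0.png',c['img'][:,:,::-1]);print(n,c['intrinsics'],c['world_from_camera'])
E
```

```text
pics
0.0 [0.2311 0.607  0.2216] [-0.0001  0.1809  0.9835 -0.0008] 0.9984357303891572 0.0187
top [[365.376    0.     328.1303]
 [  0.     365.376  200.2903]
 [  0.       0.       1.    ]] [[-0.0128 -0.9853  0.1704  0.3043]
 [-0.9997  0.0091 -0.0224 -0.1031]
 [ 0.0205 -0.1706 -0.9851  1.1017]
 [ 0.      0.      0.      1.    ]]
side [[374.7059   0.     314.2628]
 [  0.     374.7059 199.8619]
 [  0.       0.       1.    ]] [[ 0.7183 -0.3816  0.5818 -0.2002]
 [-0.6956 -0.4136  0.5875 -0.7608]
 [ 0.0165 -0.8267 -0.5625  0.6895]
 [ 0.      0.      0.      1.    ]]
```

View pics/top0.png

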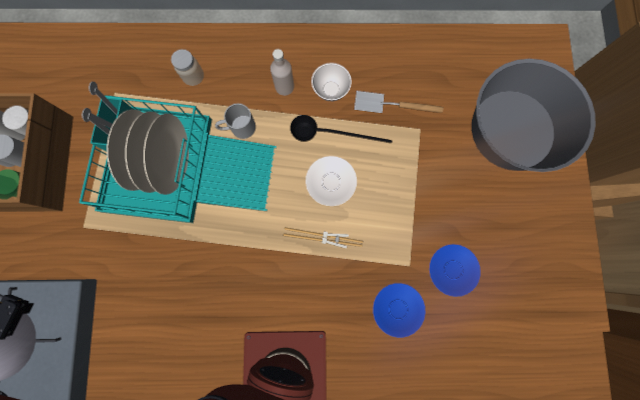

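View pics/side0.png

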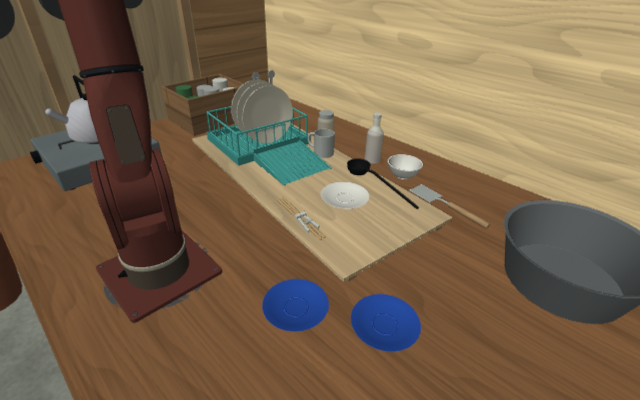

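White dishes in the top view: the one at (331,181) lies on the plywood, and the one at (331,82) is a deeper bowl on the table. The dishes at (399,310) and (455,270) are blue, and the plates in the rack are upright. The saucer is (331,181), being white, shallow and loose on the plywood. I'll measure it and confirm with a crop.

```bash
cat > h.py <<'E'
import cv2,numpy as np
from cell import state,camera
np.set_printoptions(precision=4,suppress=True)
def ray(c,uv,z):
    K,T=c['intrinsics'],c['world_from_camera']
    uv=np.atleast_2d(np.asarray(uv,float))
    d=np.c_[uv,np.ones(len(uv))]@np.linalg.inv(K).T@T[:3,:3].T
    o=T[:3,3]; return o+d*((z-o[2])/d[:,2])[:,None]
def biggest(m,near=None):
    n,l,st,ce=cv2.connectedComponentsWithStats(m.astype(np.uint8))
    ok=[i for i in range(1,n) if st[i,4]>300]
    i=max(ok,key=lambda i:st[i,4]) if near is None else min(ok,key=lambda i:np.hypot(*(ce[i]-near)))
    return (l==i).astype(np.uint8)
def outline(m): return max(cv2.findContours(m,cv2.RETR_EXTERNAL,cv2.CHAIN_APPROX_NONE)[0],key=len)[:,0]
def saucer(c,near,z=.055):
    hsv=cv2.cvtColor(c['img'],cv2.COLOR_RGB2HSV)
    m=biggest((hsv[...,1]<45)&(hsv[...,2]>130),near)
    p=ray(c,outline(m),z)[:,:2]
    (x,y),r=cv2.minEnclosingCircle(p.astype(np.float32)); return np.array([x,y]),r
E
python3 - <<'E'
from h import *
c=camera('top');im=c['img'];print(saucer(c,(331,181)))
s=camera('side');print('side',saucer(s,(345,195)))
hsv=cv2.cvtColor(im,cv2.COLOR_RGB2HSV)
# strip: plywood light colour hull
tq=(hsv[...,0]>80)&(hsv[...,0]<100)&(hsv[...,1]>100)
print(hsv[200,380],hsv[60,100],hsv[170,230])
ply=(hsv[...,0]>10)&(hsv[...,0]<28)&(hsv[...,2]>150)&(hsv[...,1]<150)
ply=biggest(cv2.morphologyEx(ply.astype(np.uint8),cv2.MORPH_CLOSE,np.ones((5,5))))
h=cv2.convexHull(outline(ply));b=cv2.approxPolyDP(h,6,True)[:,0]
print('ply',b,ray(c,b,.036)[:,:2])
# board lower edge: rightmost turquoise pixel per row
E=np.array([(r,np.where(tq[r,:300])[0].max()) for r in range(146,210)])
fit=np.polyfit(E[:,0],E[:,1],1);print('edge resid',np.abs(np.polyval(fit,E[:,0])-E[:,1]).max())
m=tq.copy();m[:,:215]=0;o=outline(biggest(m))
print('board',cv2.approxPolyDP(cv2.convexHull(o),3,True)[:,0],ray(c,cv2.approxPolyDP(cv2.convexHull(o),3,True)[:,0],.036)[:,:2])
big=cv2.resize(im[80:280,180:440],(780,600),interpolation=cv2.INTER_CUBIC);cv2.imwrite('pics/crop1.png',big[:,:,::-1])
E
```

```text
(array([ 0.5448, -0.1354]), 0.07537197321653366)
side (array([ 0.547 , -0.1388]), 0.07546409964561462)
[ 17  93 190] [ 14 158 139] [ 90 186 151]
ply [[420 129]
 [409 265]
 [ 83 227]
 [115  92]] [[ 0.7089 -0.4133]
 [ 0.297  -0.3583]
 [ 0.417   0.5808]
 [ 0.8334  0.5253]]
edge resid 2.1918269230771443
board [[215 136]
 [275 146]
 [266 210]
 [215 203]] [[0.6897 0.2134]
 [0.657  0.0316]
 [0.4614 0.0556]
 [0.4836 0.2053]]
```

View pics/crop1.png

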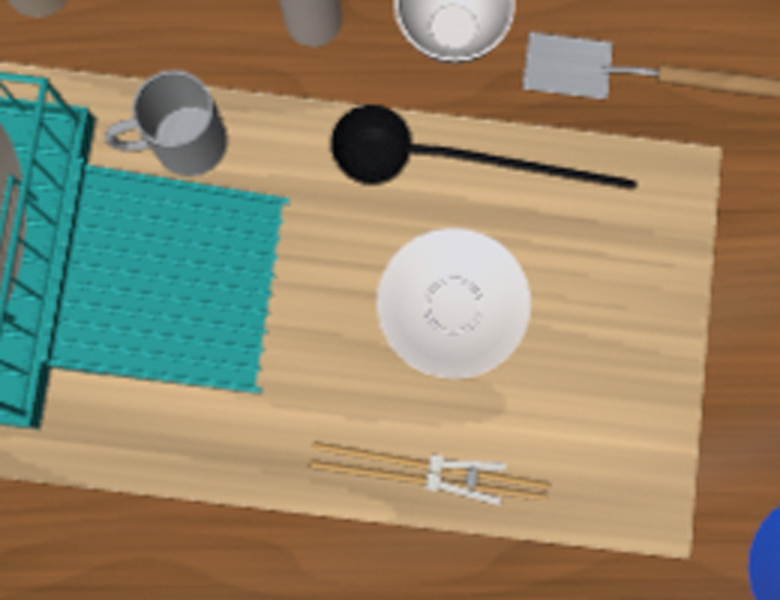

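The crop shows a shallow white saucer at crop (454,303), loose on the plywood, which confirms the choice. It sits about 11 mm off the board's centreline and 179 mm below its lower edge. I'll go over the rack and down behind the saucer with the fingers open across the strip, so that two fingers cradle the rim.

{"fn": "creep_tool", "kwargs": {"deltas": {"sx":[0,0,0,-0.045,-0.09,-0.135,-0.18,-0.225,-0.27,-0.31],"sy":[0,0,0,-0.04,-0.08,-0.12,-0.155,-0.195,-0.235,-0.27],"sz":[-0.06,-0.12,-0.18,-0.19,-0.19,-0.19,-0.19,-0.19,-0.19,-0.19],"yaw":[0,0,0,0.08,0.16,0.25,0.35,0.45,0.55,0.65]}, "aperture": 1.0}}

```text
t: 1.45
ee_pos: [0.4257, 0.2424, 0.4127]
ee_rot: [-0.0, 0.487, 0.873, 0.0]
force: [0.0, 0.7, -0.2]
gripper_width: 1.003
gripper_force: 0.0
```

```bash
python3 -c "
from h import *
print(state()['ee_rot'],state()['joints'])"
```

```text
[-0.      0.4873  0.8732  0.0003] [-0.967  -0.0459  0.3446  1.5119  0.0153  1.6724 -0.0684]
```

{"fn": "creep_tool", "kwargs": {"deltas": {"sx":[-0.055,-0.11,-0.165,-0.22,-0.275,-0.33,-0.38,-0.425,-0.462,-0.462],"sy":[-0.019,-0.038,-0.057,-0.076,-0.095,-0.114,-0.13,-0.147,-0.16,-0.16],"sz":[0,0,0,0.02,0.04,0.06,0.09,0.12,0.15,0.18],"yaw":[0.08,0.16,0.24,0.32,0.4,0.48,0.56,0.64,0.684,0.684]}}}

```text
t: 2.7
ee_pos: [0.5325, -0.2357, 0.2314]
ee_rot: [0.001, 0.752, 0.659, -0.001]
force: [-0.1, 1.0, -0.0]
gripper_width: 0.997
gripper_force: 0.0
```

```bash
python3 - <<'E'
from h import *
s=state();print(s['ee_rot'],s['joints'])
c=camera('top');im=c['img'];print(saucer(c,(331,181)))
E
```

```text
[ 0.0006  0.7525  0.6586 -0.0011] [-0.4105  0.2517  0.8982  1.6576 -0.1995  1.3295  0.3874]
(array([ 0.554 , -0.1204]), 0.0721423327922821)
```

{"fn": "creep_tool", "kwargs": {"deltas": {"sx":[0,0,0,0,0,0],"sy":[0,0,0,0,0,0],"sz":[0.05,0.1,0.14,0.17,0.187,0.187],"yaw":[0,0,0,0,0,0]}}}

```text
t: 3.5
ee_pos: [0.5331, -0.2315, 0.0453]
ee_rot: [-0.001, 0.75, 0.661, -0.0]
force: [-0.6, 0.4, 0.1]
gripper_width: 1.0
gripper_force: 0.0
```

```bash
python3 - <<'E'
from h import *
print(state()['ee_rot'])
c=camera('side');print(saucer(c,(345,195)));cv2.imwrite('pics/side1.png',cv2.resize(c['img'][100:300,180:440],(780,600))[:,:,::-1])
E
```

```text
[-0.0005  0.7504  0.661  -0.0004]
(array([ 0.5403, -0.1346]), 0.0746600553393364)
```

View pics/side1.png

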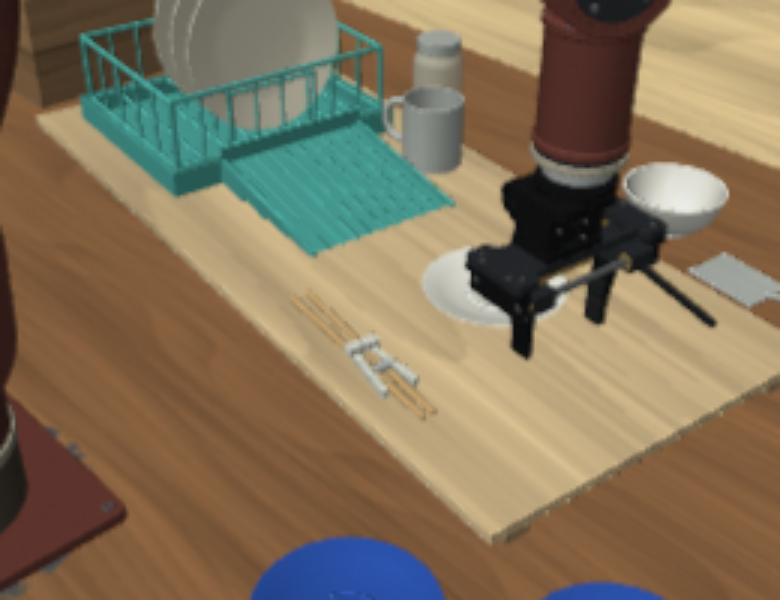

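The two fingers stand centred behind the saucer with clear plywood around them. I'll start the push slowly.

{"fn": "creep_tool", "kwargs": {"deltas": {"sx":[0.012,0.024,0.036,0.05,0.065,0.08,0.095,0.11,0.12,0.125],"sy":[0,0,0,-0.001,-0.002,-0.003,-0.004,-0.005,-0.005,-0.005],"sz":[0.001,0.001,0.001,0.001,0.001,0.001,0.001,0.001,0.001,0.001],"yaw":[0,0,0,0,0,0,0,0,0,0]}}}

```text
t: 4.8
ee_pos: [0.5442, -0.1066, 0.0445]
ee_rot: [-0.0, 0.75, 0.661, -0.0]
force: [-0.7, -2.4, 1.2]
gripper_width: 1.002
gripper_force: 1.1
```

```bash
python3 - <<'E'
from h import *
print(state()['ee_rot'])
c=camera('side');print(saucer(c,(320,175)))
c=camera('top');cv2.imwrite('pics/top2.png',cv2.resize(c['img'][80:280,180:440],(780,600))[:,:,::-1])
E
```

```text
[-0.0001  0.7503  0.6611 -0.0001]
(array([0.9717, 0.072 ]), 0.2423131763935089)
```

View pics/top2.png

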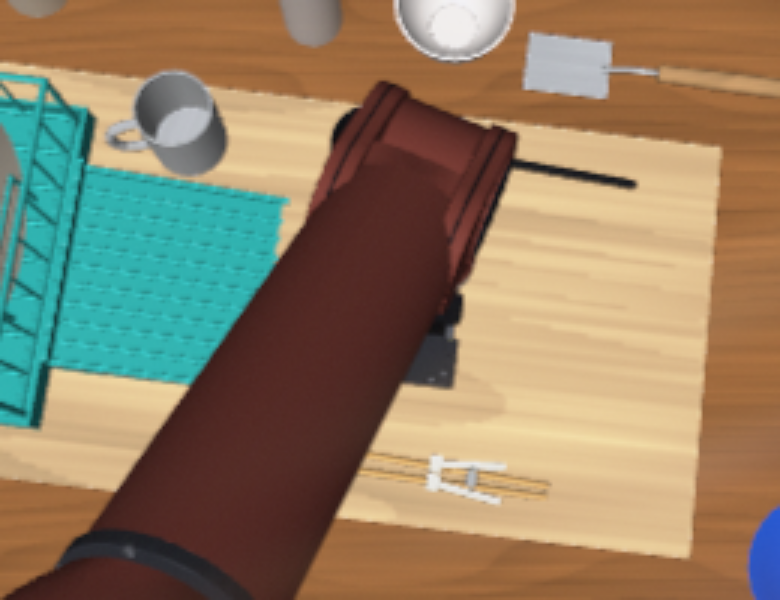

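The saucer itself is hidden by the arm. The 2.4 N steady resistance says it is seated in the fingers, so I'll go on up the slope.

{"fn": "creep_tool", "kwargs": {"deltas": {"sx":[0.01,0.023,0.036,0.049,0.062,0.075,0.088,0.1,0.11,0.115],"sy":[-0.001,-0.001,-0.002,-0.002,-0.003,-0.003,-0.004,-0.004,-0.005,-0.005],"sz":[0,0,0,0,0,0,0,0,0,0],"yaw":[0,0,0,0,0,0,0,0,0,0]}}}

```text
t: 6.15
ee_pos: [0.5538, 0.0081, 0.0445]
ee_rot: [-0.0, 0.75, 0.661, -0.0]
force: [-0.2, -2.1, 0.1]
gripper_width: 1.0
gripper_force: 0.8
```

```bash
python3 - <<'E'
from h import *
print(state()['ee_rot'])
a=camera('side')['img'][80:280,180:440];b=camera('wrist')['img']
a=cv2.resize(a,(400,308));b=cv2.resize(b,(400,250))
cv2.imwrite('pics/sw3.png',np.vstack([a,b])[:,:,::-1])
E
```

```text
[-0.      0.7503  0.661  -0.    ]
```

View pics/sw3.png

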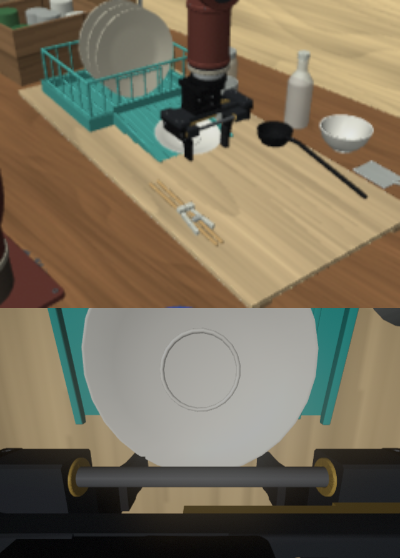

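The pictures show the saucer cradled by both fingers, symmetric between the board's sides in the wrist view (rim from column 83 to 318, sides at 55 and 345). Its front is on the ribs. I'll do the last 67 mm while rising with the slope.

{"fn": "creep_tool", "kwargs": {"deltas": {"sx":[0.01,0.02,0.03,0.039,0.047,0.054,0.06,0.064,0.067,0.067],"sy":[0,0,0,0,0,0,0,0,0,0],"sz":[0,0,-0.002,-0.003,-0.005,-0.006,-0.007,-0.0075,-0.008,-0.008],"yaw":[0,0,0,0,0,0,0,0,0,0]}}}

```text
t: 7.5
ee_pos: [0.5623, 0.0741, 0.0525]
ee_rot: [-0.0, 0.75, 0.661, 0.0]
force: [-0.8, -1.7, 0.1]
gripper_width: 0.998
gripper_force: 1.2
```

```bash
python3 - <<'E'
from h import *
print(state()['ee_rot'])
c=camera('wrist');cv2.imwrite('pics/w4.png',c['img'][:,:,::-1]);np.save('w4.npy',c['world_from_camera']);print(c['intrinsics'][0])
E
```

```text
[-0.0001  0.7505  0.6609  0.    ]
[345.4287   0.     323.2678]
```

View pics/w4.png

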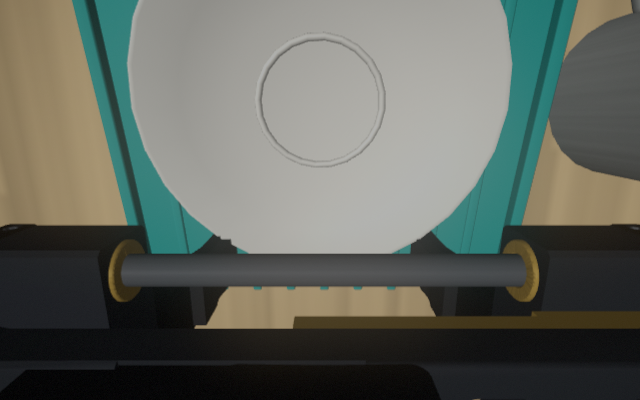

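The wrist view shows the saucer centred between the sides (rim from column 130 to 512), with the lower edge's ribs visible below its rim (row 288). I'll back off straight, rise, clear the view and measure.

{"fn": "creep_tool", "kwargs": {"deltas": {"sx":[-0.01,-0.03,-0.07,-0.12,-0.16,-0.19,-0.22,-0.27,-0.32,-0.32],"sy":[0,0,0,0,0,0,0,0,0,0],"sz":[0,0,0,-0.01,-0.05,-0.1,-0.15,-0.18,-0.2,-0.2],"yaw":[0,0,0,0,0,0,0,0,0,0]}}}

```text
t: 8.8
ee_pos: [0.5196, -0.2501, 0.2544]
ee_rot: [0.002, 0.753, 0.658, 0.0]
force: [0.7, 0.2, -0.0]
gripper_width: 1.0
gripper_force: 0.0
```

```bash
python3 - <<'E'
from h import *
yh=np.array([.129,.9916]);xh=np.array([.9916,-.129]);low=np.array([.5585,.042])
for n in('top','side'):
    c=camera(n);im=c['img']
    # expected rim centre -> pixel for picking the component
    p=np.r_[low+.104*yh,.0717];T=np.linalg.inv(c['world_from_camera']);q=c['intrinsics']@(T@np.r_[p,1])[:3];uv=q[:2]/q[2]
    s,r=saucer(c,uv,.0717);d=s-low
    print(n,uv,'r',r,'x',d@xh,'board y',(d@yh+.003)/np.cos(.157)-.1)
    cv2.imwrite(f'pics/{n}5.png',cv2.resize(im[80:280,180:440],(780,600))[:,:,::-1])
E
```

```text
top [233.6732 170.6108] r 0.07780984044075012 x -0.0036230324369430503 board y 0.006554416438516689
side [290.1072 155.1353] r 0.09637273848056793 x 8.073616209030699e-05 board y 0.002185779423819395
```

View pics/top5.png

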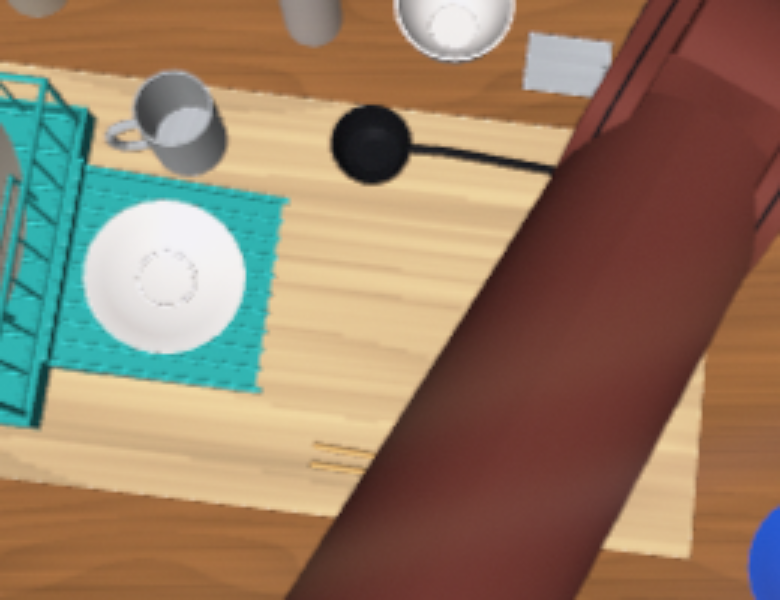

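View pics/side5.png

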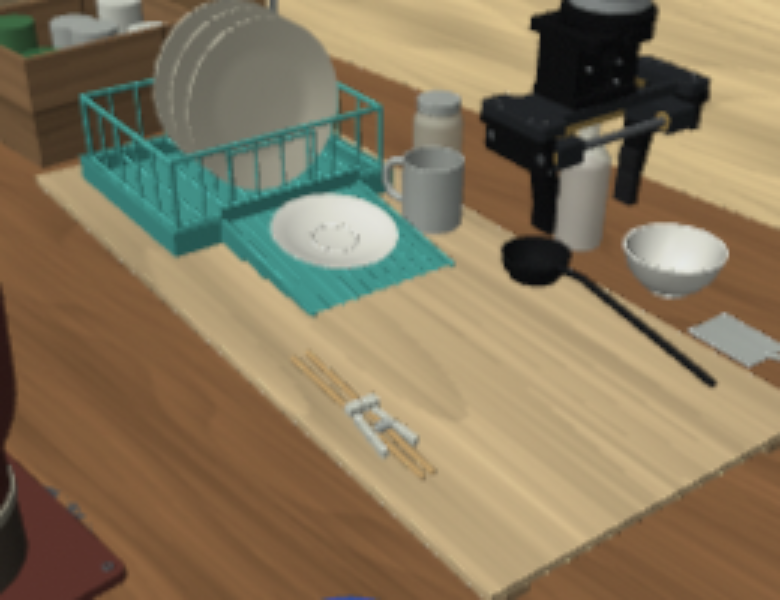

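The saucer lies flat on the ribs at top-crop pixel (165,277), with turquoise visible on every side. It measures about 4 mm or less off the centreline and at board y of about +0.005. The mug, ladle and chopsticks haven't moved, and the gripper is clear.

```bash
python3 -c "
from cell import finish_job
print(finish_job())"
```

```text
the job is handed in; nothing more can be done
None
```

The white saucer was slid up onto the drip board and lies flat on the ribs, within its lower edge and sides; the mug, ladle and chopsticks were not moved, and the job was handed in at about 9 s with the gripper clear.

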